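Crank up the tea bowl lift

TASK

Fit the loose steel crank down over the hidden square spindle in the bowl lift, feeling gently for where it goes on and pushing it fully home, then wind it clockwise (seen from above) until the platform with the tea bowl is up flush with the lift's top. Neither press hard on the spindle nor strain it against its stop; leave the crank seated, the bowl upright on its platform, and everything else where it stands.

Things in the scene. Friction and masses are not known exactly. Their poses are not given: they have to be found in the camera images.
- lift: Fixed maple box, 160 mm (its x) by 338 mm (its y, from -60 to +278), top face 85 mm above the table. Origin: on the vertical axis of the crank drive, at table level; z up. There a round well 52 mm across and 45 mm deep opens in the top face, with the spindle standing in it.
- drive_mouth (a point): Centre of the well's mouth, on the spindle's axis, level with the lift's top face. Axes as the lift. The spindle turns only clockwise seen from above, 1.75 rad from its start to a hard stop; it is stiff (0.35 N m plus the bowl's load) and stays put under light rubbing. Over about 1 N m (90 N at its flats) strains it.
- spindle_tip (a point): Centre of the spindle's tip, 11.5 mm below the lift's top face: 18 mm square, its last 3 mm tapered to 12 mm. Axes as the lift, NOT as the flats: their angle is unknown and must be felt for within a quarter turn. A stiff sliding sleeve hides the shank, top 2.5 mm below the tip; the hub must push it down (5.5 N, it stays down). Over 35 N on the spindle with the crank not yet home is too hard.
- platform (a joint): Height in m the bowl platform has risen: 0 at the start (its top 30 mm below the lift's top face), 0.030 when flush, where the spindle's stop comes. Geared to the spindle: 17.1 mm per rad of clockwise turn. Its 130 mm square board is 190 mm from the drive axis along the lift's +y; it stays where it is left.
- crank: Loose steel crank, 0.35 kg, standing on its hub. Origin: centre of the hub's foot, z up, arm along +x. Hub: square tube 31 mm outside with a 19.2 mm square socket (sides along x and y), open below, 32 mm deep; 4 degrees of play each way; fits in four quarter turns. Arm 16 mm wide, at 32 to 42 mm height, to x = 92 mm; behind the hub, level with it, a round counterweight to x = -68 mm.
- crank_disc (a point): Centre of the underside of the crank's disc (radius 32 mm, 32 to 42 mm above the foot). The disc rests on the lift's top face round the well when the crank is fully home: foot then 53 mm above the table. With the foot resting on the spindle's tip it stands about 20 mm higher. Axes as the crank.
- crank_grip (a point): Centre of the crank's 24 mm square grip block (flats along x and y, 42 to 74 mm above the foot), 58 mm up, on the hub's axis. Axes as the crank.
- crank_handle (a point): Middle of the crank's upright round handle, 20 mm in diameter, 80 mm from the hub's axis, from 42 to 84 mm above the crank's foot.
- bowl: Loose blue-glazed tea bowl, 110 mm across, 70 mm high, on the lift's platform. Origin: centre of its underside. It only rides along.
- caddy: Loose cylindrical tin caddy, 66 mm across, 75 mm high. Origin: centre of its underside. Leave alone.
- whisk: Loose black ceramic whisk holder with bamboo whisk, 68 mm across, 150 mm high. Origin: centre of its underside. Leave alone.
- scoop: Loose bamboo tea scoop lying on a rest, 175 mm long. Origin: middle of the underside. Leave alone.
- cup: Loose terracotta cup, 68 mm across, 62 mm high. Origin: centre of its underside. Leave alone.
- sweet_dish: Loose white dish, 120 mm across, 18 mm high. Origin: centre of its underside. Leave alone.
- leaf_jar: Loose amber glass jar with cork lid, 70 mm across, 100 mm high. Origin: centre of its underside. Leave alone.
- platform_top (a point): Centre of the top of the platform's board, under the bowl. Axes as the lift.
Not all that is in view belongs to the job. Leave any pink or turquoise look-alike of the bowl alone. What is shaped like the crank but yellow is not meant.

How it is judged:
By the outcome, as a careful person would: the job done as asked, in the order asked, and still so for the second after the job is handed in, with the robot touching nothing.
It also fails if it takes over 72 s, if anything falls off the work surface, if the arm or the gripper's body presses on something with over 40 N, if the wrist force passes 120 N, or if a joint passes its speed limit or range.

ROBOT

A 6-joint arm with a two-finger parallel gripper is mounted at the origin on the work surface. World frame = base frame: x ahead of the robot, y to its left, z up, the work surface at z = 0. Lengths are in m, angles in rad, forces in N, time in s.
With the tool pointing down it reaches from about 0.375 to 0.9 m from the base axis. Payload 3.1 kg.
Tool frame: the origin (TCP) lies midway between the tips of the shut fingers; the grasp point (between the pads) lies 19 mm behind it; z points along the fingers, y is the line along which they close (so a half turn about z gives the same grasp; the last joint's range is limited). The gripper opens to 85 mm and grips with 20 to 120 N. Pads are 22 mm wide; open, the fingers measure 114 mm over their backs; the gripper's body (76 mm by 85 mm) begins 54 mm behind the grasp point. The pads swing forward as they close: fully open they stand 13 mm farther back than shut.
Start: joints at [-1.395, 0.527, 1.433, -0, 1.181, -0.178], TCP at [0.217, -0.586, 0.231] pointing down, gripper open.
Joint ranges: [-3.08, 3.08], [-0.75, 2.2], [0.22, 2.44], [-1.43, 4.57], [0, 2.65], [-2.85, 2.85]. Speed limits (rad/s): [2.79, 2.79, 3.14, 3.14, 3.14, 3.14].

INTERFACE

Orientations are given as a rotation vector (axis times angle).
In Python, from bench import r gives the robot as it stands. The module is installed in compiled form; this text tells all that it offers.
- The arm moves only by the shell command python3 -m crank 'ROWS'. ROWS is JSON, a list that holds one entry, the list of rows, each a list of 7 numbers: the shift along the tool's x, y, z in units of 25 mm (1.0 is 25 mm), then the turn, a rotation vector about the tool's x, y, z in units of 10 degrees (1.0 is 10 degrees), then the opening, from -1 (shut) to 1 (fully open). A call has 1 to 5 rows; each row shifts and turns the commanded pose from where the row before left it, along the tool's axes as they then stand; what a row does not reach is not made up. A row lasts 1/8 s, in which the tool goes at most 62.5 mm and 10.7 degrees, less where a joint would pass 70% of its speed; a pose out of reach is approached as far as the arm can. A call is refused whole if a number of a shift passes 1 or a number of a turn 1, either way. A call with a gripper value outside its range is refused whole. The fingers move at their own pace and stop on an object; the grip force is fixed at half the most. Time passes only in rows, so rows that do not move let the fingers close. It gives the time, the measured TCP pose, the force, the opening and the grip force at its end, in the units of the state.
- r.observe(): the state, without advancing time (a new reading comes with each control period).
- r.snapshot(name): name is "side" or "top" or "wrist"; returns a dict with "frame" (400x640x3 uint8, blue, green, red), "camera_matrix" (3x3 intrinsics, pixels), "R" (3x3) and "t" (3): a world point X has camera coordinates R X + t. Camera axes: x right, y down, z forward; pixel columns grow to the right and rows downward; lengths in m; the calibration is good to about 2 mm. A picture is of the moment at which its call begins. There is no depth.
- r.sign_off(): hands the job in; it is judged then, once.
The state is a dict: "time": time; "joint_pos": joint angles; "qd": joint speeds; "tau": joint torques, N m; "tool_pos": TCP position; "eef_rot": TCP orientation; "force": force on the tool from outside, world axes, zero at the start; "torque": the same for the moment, N m; "opening": opening from 0.0 (shut) to 1.0 (fully open); "grasp_force": force on a finger pad.
Only numpy, scipy, OpenCV 4.12 (cv2) and the standard library are available. Lean on these libraries where they do the work, as an engineer would, in place of code of your own. Each camera call takes 0.05 s, during which the arm holds its last target. There are 200 camera calls.

## Working session

There is one attempt and no reset: what is moved stays moved. The work goes in short steps, Python scripts to look and compute and a shell command to move; the robot and the scene stay as the last step left them, time stands still between calls to the robot, and variables do not carry over. Pictures are saved under pics/ and viewed, at most 10 in all, crops included, and the job is handed in when it is done.

```bash
mkdir -p pics; cat > h.py <<'E'
import numpy as np, cv2
from bench import r
def snap(n,save=None):
    s=r.snapshot(n); s={k:np.array(v) if k!='x' else v for k,v in s.items()}
    if save: cv2.imwrite('pics/'+save+'.png',s['frame'])
    np.savez('/tmp/'+(save or n)+'.npz',**s); return s
def load(n): return dict(np.load('/tmp/'+n+'.npz'))
def ray(s,u,v):
    d=s['R'].T@np.linalg.inv(s['camera_matrix'])@np.array([u,v,1.]); return -s['R'].T@s['t'],d
def onz(s,u,v,z):
    o,d=ray(s,u,v); return o+d*(z-o[2])/d[2]
def tri(a,pa,b,pb):
    o1,d1=ray(a,*pa);o2,d2=ray(b,*pb)
    x=np.linalg.lstsq(np.c_[d1,-d2],o2-o1,rcond=None)[0]
    p,q=o1+d1*x[0],o2+d2*x[1]; return (p+q)/2,np.linalg.norm(p-q)
def proj(s,X):
    p=s['camera_matrix']@(s['R']@np.array(X)+s['t']); return p[:2]/p[2]
E
python3 - <<'E'
from h import *
a=snap('top','top0');b=snap('side','side0')
cv2.imwrite('pics/both.png',cv2.resize(np.vstack([a['frame'],b['frame']]),(480,600)))
print(r.observe())
for s in(a,b):print(-s['R'].T@s['t'],s['R'][2])
E
```

```text
{'time': 0.1, 'joint_pos': array([-1.39550543e+00,  5.28362755e-01,  1.43376905e+00,  8.78566755e-07,
        1.18137525e+00, -1.78492295e-01]), 'qd': array([ 0.0002878 , -0.00229535, -0.00259463, -0.00153934, -0.0015494 ,
        0.00245354]), 'tau': array([ 7.30137776e-05, -4.43303490e+01, -1.78585678e+01, -2.00907480e-04,
        3.86893153e-03,  2.42360994e-05]), 'tool_pos': array([ 0.2164511 , -0.58564853,  0.23043951]), 'eef_rot': array([-3.09068503e+00, -5.52490333e-01, -6.08602519e-06]), 'force': array([ 0.1106671 , -0.24671451,  0.16533122]), 'torque': array([-0.02637454,  0.04366706, -0.0219082 ]), 'grasp_force': 0.0, 'opening': 1.0022724459383923}
[0.45362226 0.05802647 1.40600577] [ 0.05329263 -0.00481067 -0.99856735]
[0.29554916 1.00959185 0.78867634] [ 0.20721162 -0.78526273 -0.58346019]
```

View pics/top0.png

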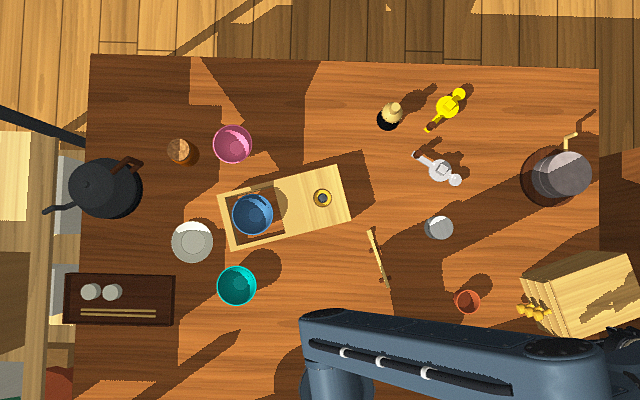

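View pics/side0.png

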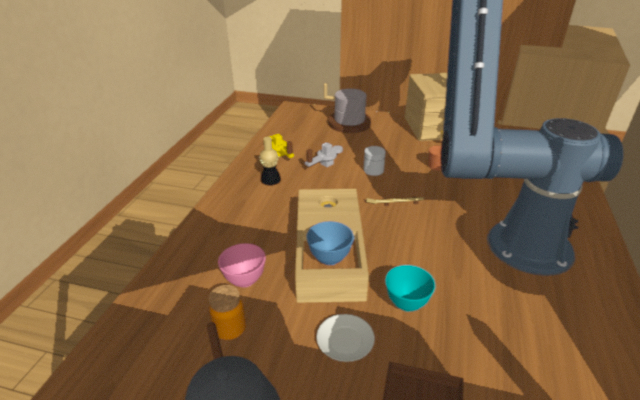

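The top view shows two crank-shaped things: a steel-grey one at (440,170) and a yellow one at (448,105). The grey one is meant, since it is steel and yellow is excluded. Of the three bowls, the blue one at (252,214) is on the lift; pink (232,144) and turquoise (237,286) are look-alikes. The well is at (322,198). I'll confirm the crank in a crop.

```bash
python3 - <<'E'
from h import *
a=load('top0');b=load('side0')
A=cv2.resize(a['frame'][135:205,400:480],(640,560)[0:2] and (400,350),interpolation=cv2.INTER_CUBIC)
B=cv2.resize(b['frame'][130:180,295:352],(400,350),interpolation=cv2.INTER_CUBIC)
C=cv2.resize(a['frame'][160:255,210:360],(394,250),interpolation=cv2.INTER_CUBIC)
D=cv2.resize(b['frame'][185:230,290:365],(406,250),interpolation=cv2.INTER_CUBIC)
cv2.imwrite('pics/crop1.png',np.vstack([np.hstack([A,B]),np.hstack([C,D])]))
for z in (0,.085): print(z,[onz(a,*p,z).round(4) for p in [(440,170),(322,198),(252,214),(448,105)]])
print(tri(a,(322,198),b,(327,202)), onz(b,327,202,.085))
E
```

```text
0 [array([ 0.6355, -0.2853,  0.    ]), array([0.5443, 0.0556, 0.    ]), array([0.4924, 0.2564, 0.    ]), array([ 0.8276, -0.306 ,  0.    ])]
0.085 [array([ 0.6245, -0.2646,  0.085 ]), array([0.5388, 0.0558, 0.085 ]), array([0.4901, 0.2444, 0.085 ]), array([ 0.805, -0.284,  0.085])]
(array([0.5398921 , 0.05594234, 0.08304085]), np.float64(0.0019047144909191344)) [0.54016203 0.05870429 0.085     ]
```

View pics/crop1.png

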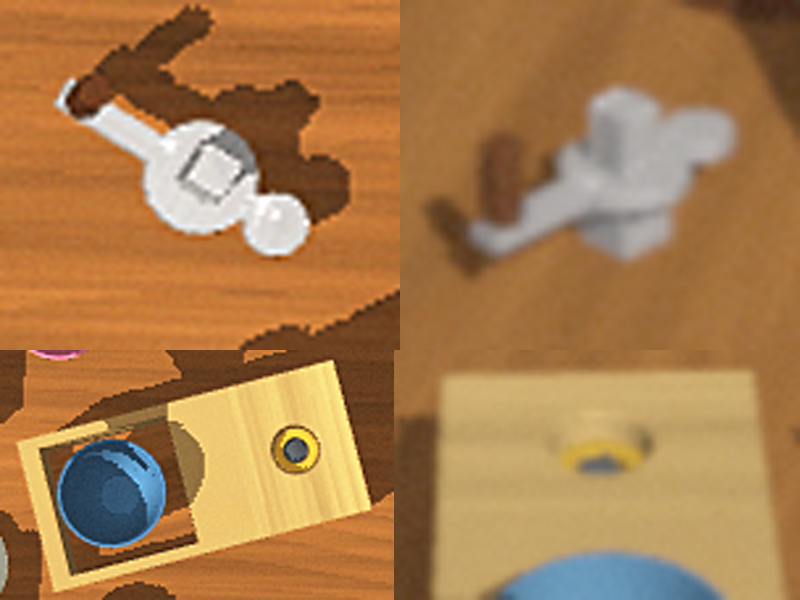

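The crop confirms it: the grey crank's grip block is at top px (443,169), with a brown handle at (418,154) and counterweight at (455,180). The lift's well is at (322,198), with the dark spindle tip inside a yellow sleeve. I'll compute positions next.

```bash
python3 - <<'E'
from h import *
from scipy.spatial.transform import Rotation as Rn
a=load('top0');b=load('side0')
g,e=tri(a,(442.8,168.8),b,(327,145));print('griptop',g,e)
h,e=tri(a,(418,154.4),b,(309.5,149.5));print('handletop',h,e)
d=onz(a,440,170.4,.042);w=onz(a,455,180,.04);hh=onz(a,418,154.4,.084)
print('disc',d,'cw',w,'handle',hh)
for p,q in((hh,w),(hh,d),(d,w)):print(np.degrees(np.arctan2(*(p-q)[[1,0]])))
s=r.observe();R=Rn.from_rotvec(s['eef_rot']).as_matrix();print(R.round(3),s['tool_pos'])
c=snap('wrist','w0');print('cam in tool',R.T@(-c['R'].T@c['t']-s['tool_pos']),(c['R']@R).round(2),c['camera_matrix'])
# lift edges (top corners in crop px -> image)
for p in[(18,442),(333,360),(370,508),(55,592)]:
  print(onz(a,210+p[0]*150/394,160+(p[1]-350)*95/250,.085).round(4))
E
```

```text
griptop [ 0.62858656 -0.27596289  0.07082982] 0.00255394914075302
handletop [ 0.6657841  -0.20309729  0.08725632] 0.0009434132490361431
disc [ 0.62888719 -0.27508027  0.042     ] cw [ 0.6030917  -0.31837634  0.04      ] handle [ 0.66584267 -0.20384172  0.084     ]
61.28264643938274
62.581665479305855
59.21382020170033
[[ 0.938  0.346 -0.   ]
 [ 0.346 -0.938  0.002]
 [ 0.    -0.002 -1.   ]] [ 0.2164511  -0.58564853  0.23043951]
cam in tool [ 0.07399132 -0.00143418 -0.14308238] [[-0.    1.   -0.  ]
 [-0.96 -0.   -0.29]
 [-0.29  0.    0.96]] [[276.73888527   0.         322.5181971 ]
 [  0.         276.73888527 199.93669286]
 [  0.           0.           1.        ]]
[0.5392 0.3417 0.085 ]
[0.6335 0.018  0.085 ]
[ 0.4811 -0.0242  0.085 ]
[0.386  0.2977 0.085 ]
```

```bash
python3 -m crank '[[[0.5,0.2,0,0,0,-0.8,1],[1,0.44,0,0,0,-0.8,1],[1,0.44,0,0,0,-0.8,1],[1,0.44,0,0,0,-0.8,1],[1,0.44,0,0,0,-0.8,1]]]' >/dev/null
python3 -m crank '[[[1,0.44,0,0,0,0,1],[1,0.44,0,0,0,0,1],[1,0.44,0,0,0,0,1],[1,0.44,0,0,0,0,1],[1,0.44,0,0,0,0,1]]]' >/dev/null
python3 -m crank '[[[1,0.44,0,0,0,0,1],[1,0.44,0,0,0,0,1],[1,0.44,0,0,0,0,1],[0.5,0.2,0,0,0,0,1],[0,0,0,0,0,0,1]]]'
```

```text
time: 2.02
tool_pos: [0.5199, -0.4169, 0.231]
eef_rot: [-2.715, -1.579, 0.001]
force: [-0.5, 0.4, 0.6]
opening: 0.999
grasp_force: 0.0
```

```bash
python3 -m crank '[[[1,0.25,0,0,0,0,1],[1,0.25,0,0,0,0,1],[1,0.25,0,0,0,0,1],[0.5,0.25,0,0,0,0,1],[0,0,0,0,0,0,1]]]' >/dev/null
python3 -c "from h import *;snap('wrist','w1')"
python3 -m crank '[[[1,0,0,0,0,0,1],[1,0,0,0,0,0,1],[1,0,0,0,0,0,1],[0.5,0,0,0,0,0,1],[0,0,0,0,0,0,1]]]'
python3 - <<'E'
from h import *
s=snap('wrist','w2');o=load('w1')
cv2.imwrite('pics/w12.png',np.hstack([o['frame'][:,160:560],s['frame'][:,160:560]]))
E
```

```text
time: 3.32
tool_pos: [0.6288, -0.2765, 0.2313]
eef_rot: [2.715, 1.58, -0.0]
force: [-0.3, -0.2, -0.6]
opening: 1.001
grasp_force: 0.0
```

View pics/w12.png

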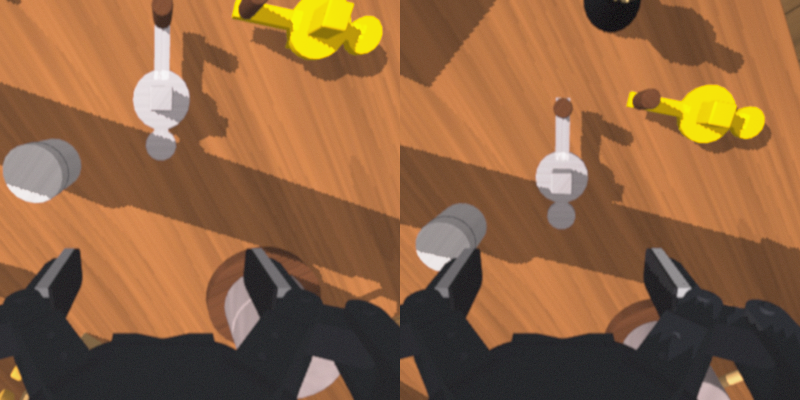

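Both wrist views show the steel crank with its arm nearly vertical in the image: full-frame px block (323,98) in the first and (322,182) in the second, handle at (323,106). The yellow crank is at the right. I'll measure with a mask.

```bash
python3 - <<'E'
from h import *
im=[]
for n,(x,y) in (('w1',(283,60)),('w2',(283,130))):
    s=load(n);f=s['frame'];
    im.append(cv2.resize(f[y:y+100,x:x+80],(400,500),interpolation=cv2.INTER_CUBIC))
    hsv=cv2.cvtColor(f,cv2.COLOR_BGR2HSV)
    m=((hsv[...,1]<45)&(hsv[...,2]>90)).astype(np.uint8)
    m[:, :275]=0;m[:,365:]=0;m[240:]=0
    # disc: open with big kernel
    k=cv2.getStructuringElement(cv2.MORPH_ELLIPSE,(31,31))
    d=cv2.morphologyEx(m,cv2.MORPH_OPEN,k)
    c=max(cv2.findContours(d,0,1)[0],key=cv2.contourArea,default=None)
    if c is not None:
        (u,v),rad=cv2.minEnclosingCircle(c);print(n,'disc',u,v,rad,onz(s,u,v,.042))
cv2.imwrite('pics/c2.png',np.hstack(im))
E
```

```text
w1 disc 321.5 99.0 31.004131317138672 [ 0.62919301 -0.27239066  0.042     ]
w2 disc 321.5 176.01922607421875 26.024137496948242 [ 0.62909379 -0.27145437  0.042     ]
```

View pics/c2.png

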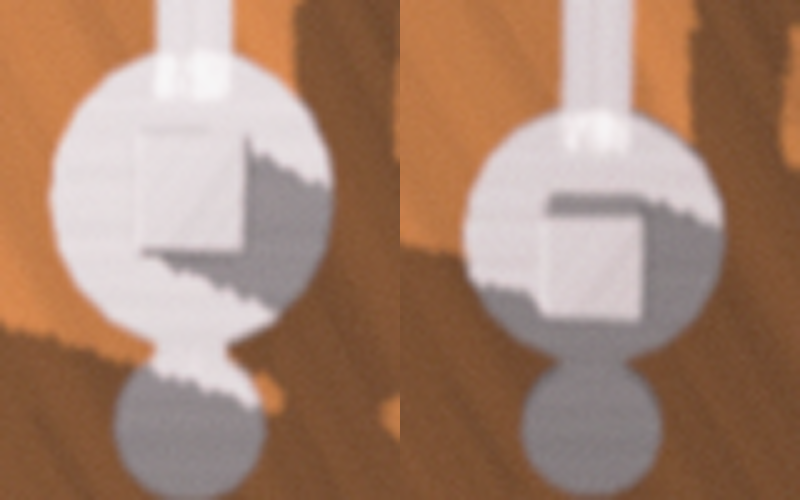

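Enlarged: the block top centres at (321.3,99) in w1 and (321.6,183.7) in w2; the disc centres at (321.1,99.6) and (321.8,177). Block flats run parallel to the image axes, so the yaw is already within about a degree.

```bash
python3 - <<'E'
from h import *
from scipy.spatial.transform import Rotation as Rn
a,b=load('w1'),load('w2');t=load('top0')
print('block',tri(a,(321.3,99),b,(321.6,183.7)),onz(a,321.3,99,.074),onz(b,321.6,183.7,.074),onz(t,442.8,168.8,.074))
print('disc',tri(a,(321.1,99.6),b,(321.8,177)),onz(b,321.8,177,.042),onz(a,321.1,99.6,.042))
for n,p in((b,(322.7,130)),):
  q=onz(b,*p,.042)-onz(b,321.8,177,.042);print(np.degrees(np.arctan2(q[1],q[0])))
s=r.observe();R=Rn.from_rotvec(s['eef_rot']).as_matrix();print(np.degrees(np.arctan2(R[1,0],R[0,0])))
for X in [(.6285,-.274,.23),]:print(R.T@(np.array(X)-s['tool_pos'])*40)
E
```

```text
block (array([ 0.62816541, -0.27368714,  0.0720717 ]), np.float64(0.00022834099010750146)) [ 0.62821778 -0.27383739  0.074     ] [ 0.62829999 -0.27322926  0.074     ] [ 0.62942602 -0.27492813  0.074     ]
disc (array([ 0.62861678, -0.27275502,  0.04134213]), np.float64(0.0002718776953466005)) [ 0.62880659 -0.27269851  0.042     ] [ 0.62848315 -0.2727198   0.042     ]
59.22229580836508
60.348770556868544
[ 0.12091089 -0.06372149  0.05163642]
```

```bash
python3 -m crank '[[[0.12,-0.08,1,0,0,0.05,1],[0,0,1,0,0,0,1],[0,0,1,0,0,0,1],[0,0,1,0,0,0,1],[0,0,1,0,0,0,1]]]' >/dev/null
python3 -m crank '[[[0,0,1,0,0,0,1],[0,0,1,0,0,0,1],[0,0,0.4,0,0,0,1],[0,0,0,0,0,0,1],[0,0,0,0,0,0,-1]]]'
python3 -m crank '[[[0,0,0,0,0,0,-1],[0,0,0,0,0,0,-1],[0,0,0,0,0,0,-1],[0,0,0,0,0,0,-1],[0,0,0,0,0,0,-1]]]'
python3 -c "
from h import *
print(r.observe()['force'],r.observe()['torque'])"
```

```text
time: 4.62
tool_pos: [0.6285, -0.2751, 0.0474]
eef_rot: [2.722, 1.564, 0.001]
force: [0.4, -0.4, 0.0]
opening: 0.818
grasp_force: 0.0
time: 5.25
tool_pos: [0.6285, -0.2747, 0.0472]
eef_rot: [2.722, 1.565, 0.001]
force: [0.6, -0.1, 4.8]
opening: 0.275
grasp_force: 60.3
[ 0.56633575 -0.11749318  4.77951218] [0.01390228 0.01780181 0.01673539]
```

```bash
python3 -m crank '[[[0,0,-0.3,0,0,0,-1],[0,0,-1,0,0,0,-1],[0,0,-1,0,0,0,-1],[0,0,-1,0,0,0,-1],[0,0,-1,0,0,0,-1]]]'
python3 -m crank '[[[0.6,-0.6,-1,0,0,0,-1],[1,-1,-0.2,0,0,0,-1],[1,-1,0,0,0,0,-1],[0.6,-0.6,0,0,0,0,-1],[0,0,0,0,0,0,-1]]]'
python3 -c "from h import *;snap('wrist','w3')"
python3 -m crank '[[[0.6,-0.6,0,0,0,0,-1],[1,-1,0,0,0,0,-1],[1,-1,0,0,0,0,-1],[0.6,-0.6,0,0,0,0,-1],[0,0,0,0,0,0,-1]]]'
python3 - <<'E'
from h import *
s=snap('wrist','w4');o=load('w3');print(r.observe()['tool_pos'],r.observe()['eef_rot'])
cv2.imwrite('pics/w34.png',np.hstack([o['frame'][:,60:460],s['frame'][:,60:460]]))
E
```

```text
time: 5.88
tool_pos: [0.6264, -0.2734, 0.1529]
eef_rot: [-2.72, -1.563, 0.003]
force: [0.1, 0.6, -4.6]
opening: 0.272
grasp_force: 59.1
time: 6.5
tool_pos: [0.5979, -0.1632, 0.183]
eef_rot: [-2.72, -1.567, 0.003]
force: [1.2, 0.4, -3.9]
opening: 0.268
grasp_force: 59.5
time: 7.18
tool_pos: [0.5697, -0.0543, 0.1838]
eef_rot: [-2.722, -1.568, 0.001]
force: [-0.1, 0.4, -3.2]
opening: 0.27
grasp_force: 59.6
[ 0.57054532 -0.05554083  0.18398176] [2.72188975e+00 1.56627324e+00 3.44461258e-04]
```

View pics/w34.png

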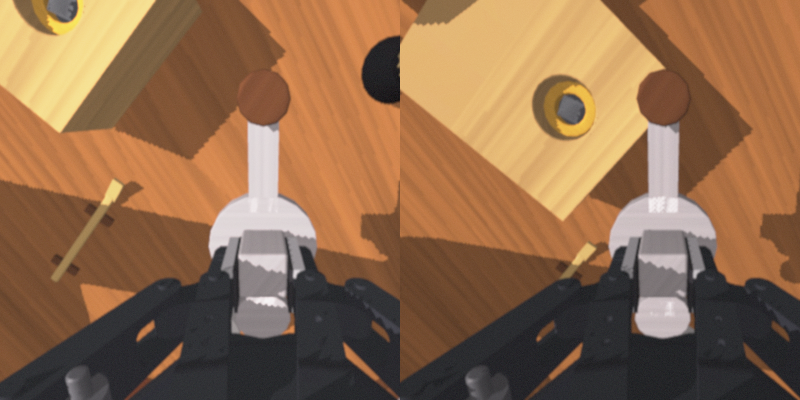

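Wrist view w4 shows the well at about full px (225,106), the sleeve ring, and the tip's grey square near (231,109), visibly rotated; the carried crank's handle is at (324,97) and disc centred at u≈322. Next I'll enlarge w4 for the spindle and disc.

```bash
python3 - <<'E'
from h import *
s=load('w4');f=s['frame']
A=cv2.resize(f[66:146,185:265],(400,400),interpolation=cv2.INTER_CUBIC)
B=cv2.resize(f[180:260,275:371],(480,400)[:2],interpolation=cv2.INTER_CUBIC)[:,40:440]
cv2.imwrite('pics/c4.png',np.hstack([A,B]))
hsv=cv2.cvtColor(f,cv2.COLOR_BGR2HSV);
sub=hsv[66:146,185:265]
# tip: low saturation pixels
m=((sub[...,1]<90)).astype(np.uint8)
n,l,st,c=cv2.connectedComponentsWithStats(m)
i=1+np.argmax(st[1:,4]);print(st[i],c[i]+[185,66])
cn=max(cv2.findContours((l==i).astype(np.uint8),0,1)[0],key=cv2.contourArea)
box=cv2.boxPoints(cv2.minAreaRect(cn))+[185,66];print(box.round(1))
P=np.array([onz(s,*p,.0735)[:2] for p in box]);print(P.mean(0),[np.degrees(np.arctan2(*(P[(k+1)%4]-P[k])[::-1])).round(1) for k in range(4)],np.linalg.norm(np.roll(P,-1,0)-P,axis=1))
E
```

```text
[ 32  29  28  29 609] [230.75862069 108.86699507]
[[211.8 110.6]
 [227.4  89.8]
 [249.8 106.6]
 [234.2 127.4]]
[0.54045475 0.05622867] [np.float64(17.7), np.float64(-67.1), np.float64(-161.1), np.float64(111.9)] [0.02278018 0.02261774 0.02313225 0.0230637 ]
```

View pics/c4.png

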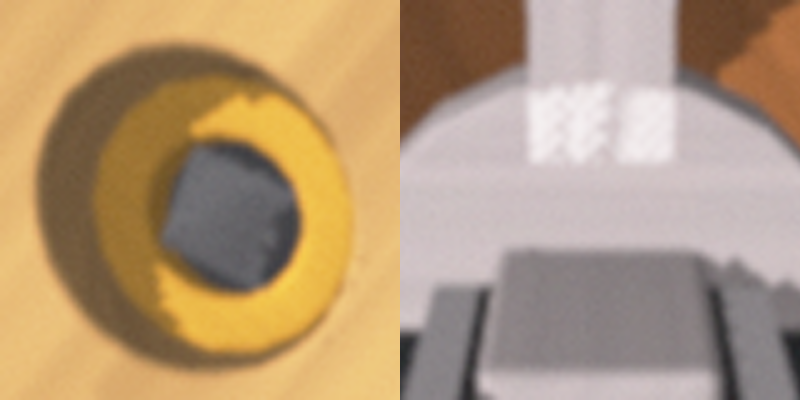

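```bash
python3 - <<'E'
from h import *
from scipy.spatial.transform import Rotation as Rn
s=load('w4');o=load('w3');T=np.array([0.57054532,-0.05554083,0.18398176]);R=Rn.from_rotvec([2.72188975,1.56627324,3.4e-4]).as_matrix()
def tool(u,v,tz):
    c,d=ray(s,u,v);c=R.T@(c-T);d=R.T@d;return c+d*(tz-c[2])/d[2]
B=lambda X,Y:(275+(X-360)/5,180+Y/5)
print('blockfront',tool(*B(599,250),-.0268)*1e3-[12,0,0])
print('handle',tool(324,97,-.0368)*1e3-[80,0,0])
pts=np.array([tool(*B(*p),.0052)[:2]*1e3 for p in[(440,110),(480,82),(510,68),(690,72),(740,95),(785,130)]])
A=np.c_[2*pts,np.ones(6)];x=np.linalg.lstsq(A,(pts**2).sum(1),rcond=None)[0];print('disc',x[:2],(x[2]+x[:2]@x[:2])**.5)
print('disc r=32 x:',[p[0]-(32**2-(p[1]-x[1])**2)**.5 for p in pts])
print('well rim',onz(s,224,107,.085), 'tip',onz(s,231,109,.0735))
C=lambda X,Y:onz(s,185+X/5,66+Y/5,.072)
for p,q in(((200,149),(290,182)),((200,149),(164,243))):
    v=C(*q)-C(*p);print('edge',np.degrees(np.arctan2(v[1],v[0])),np.linalg.norm(v))
print('heading',np.degrees(np.arctan2(R[1,0],R[0,0])))
D=R.T@(np.array([.5395,.0565,.184])-T);print('delta tool mm',D*1e3)
E
```

```text
blockfront [ 14.0837071   -2.35603416 -26.8       ]
handle [  2.10642784  -1.92678403 -36.8       ]
disc [ 7.10227558 -2.28647854] 28.761005663082823
disc r=32 x: [np.float64(2.8780126483908397), np.float64(3.583615888922445), np.float64(3.883352589896287), np.float64(3.4564766093225714), np.float64(3.2787618666179483), np.float64(2.8054263207319927)]
well rim [0.53938549 0.05816335 0.085     ] tip [0.54048782 0.05599763 0.0735    ]
edge -49.802794027929465 0.016024027841270685
edge -147.23715075480385 0.017422218600770804
heading 59.83532658440902
delta tool mm [ 81.2689128  -83.1402495   -0.15013158]
```

```bash
python3 -m crank '[[[0.6,-0.6,0,0,0,0,-1],[1,-1,0,0,0,0,-1],[1,-1,0,0,0,0,-1],[0.6,-0.6,0,0,0,-0.7,-1],[0,0,0,0,0,-1,-1]]]' >/dev/null
python3 -m crank '[[[0,0,0,0,0,-1,-1],[0,0,0,0,0,-1,-1],[0,0,0.5,0,0,-1,-1],[0,0,0.7,0,0,-1,-1],[0,0,0,0,0,-0.9,-1]]]' 
python3 -m crank '[[[0,0,0,0,0,0,-1],[0,0,0,0,0,0,-1],[0,0,0,0,0,0,-1]]]' 
python3 - <<'E'
from h import *
t=snap('top','top5');s=snap('side','side5');w=snap('wrist','w5');print(r.observe()['tool_pos'],r.observe()['eef_rot'],r.observe()['joint_pos'],r.observe()['force'],r.observe()['torque'])
z=lambda f,k:cv2.resize(f,k,interpolation=cv2.INTER_CUBIC)
L=np.hstack([z(t['frame'][160:240,270:370],(400,300)),z(s['frame'][150:225,280:380],(400,300))])
M=np.hstack([z(w['frame'][40:340,122:522],(400,300)),z(t['frame'][100:300,200:467],(400,300))])
cv2.imwrite('pics/c5.png',np.vstack([L,M]))
E
```

```text
time: 8.48
tool_pos: [0.5403, 0.0539, 0.1525]
eef_rot: [-1.425, -2.797, 0.002]
force: [0.3, 0.4, -4.1]
opening: 0.268
grasp_force: 59.6
time: 8.85
tool_pos: [0.5416, 0.0538, 0.1541]
eef_rot: [1.433, 2.795, 0.0]
force: [-1.5, -0.9, -3.8]
opening: 0.271
grasp_force: 59.6
[0.54142015 0.05385235 0.15399711] [1.43254492e+00 2.79559196e+00 2.48881444e-04] [-1.06329131e-01  5.26246084e-01  1.71147220e+00  3.66074470e-05
  9.03507751e-01 -7.30064083e-01] [ 0.54322452 -0.45895787 -3.48085652] [-0.01668596 -0.03547248  0.00689116]
```

View pics/c5.png

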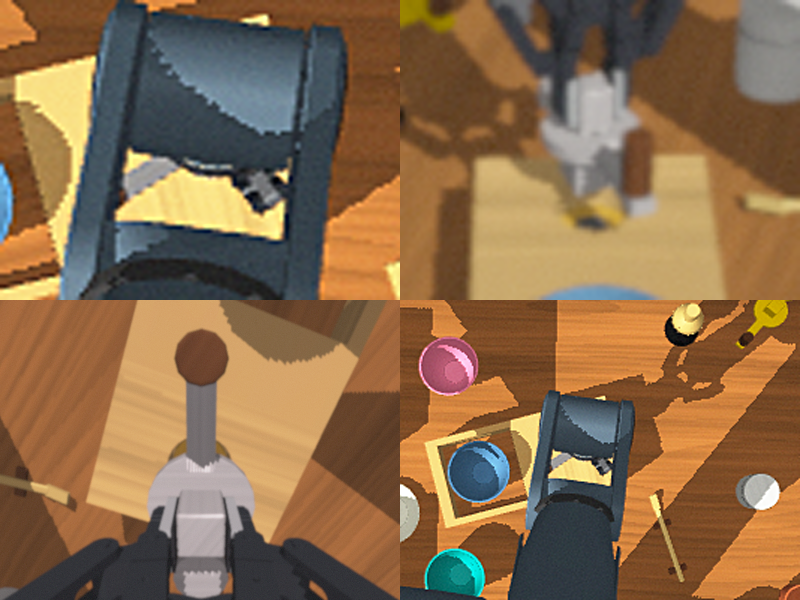

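The side view shows the hub centred over the well in the image-lateral direction (hub and sleeve both at crop u≈598). The wrist view shows the well's rim arc centred on the arm at u≈202 of the crop, so it's aligned across the arm. I'll check the along-arm offset numerically.

```bash
python3 - <<'E'
from h import *
from scipy.spatial.transform import Rotation as Rn
T=np.array([0.54142015,0.05385235,0.15399711]);R=Rn.from_rotvec([1.43254492,2.79559196,2.5e-4]).as_matrix()
w=load('w5')
W=lambda X,Y:(122+X,40+Y-300)
def tool(u,v,tz):
    c,d=ray(w,u,v);c=R.T@(c-T);d=R.T@d;return (c+d*(tz-c[2])/d[2])*1e3
print('rim front -26',tool(*W(203,437),.154-.085)-[26,0,0])
print('handle -80',tool(*W(202,357),-.0368)-[80,0,0])
for n,X in(('topcam',(.5394,.0559,.085)),('w4rim',(.5394,.0582,.085)),('w4tip',(.5405,.056,.0735))):print(n,(R.T@(np.array(X)-T))*1e3)
f=w['frame'];hsv=cv2.cvtColor(f,cv2.COLOR_BGR2HSV)
# column profiles beside the arm to find rim and disc edges
for u in(302,306,342,346): print(u,[(v,*map(int,hsv[v,u])) for v in range(168,204,2)])
E
```

```text
rim front -26 [ 3.61599585  2.29123231 69.        ]
handle -80 [  1.98337892   0.85840538 -36.8       ]
topcam [ 2.85735248 -0.4640684  68.99634224]
w4rim [ 4.72429899  0.87925238 68.99631997]
w4tip [ 2.29862793  0.48385482 80.49674521]
302 [(168, 17, 129, 216), (170, 16, 132, 215), (172, 17, 129, 215), (174, 17, 130, 217), (176, 17, 128, 220), (178, 17, 126, 223), (180, 16, 130, 215), (182, 16, 132, 160), (184, 19, 161, 128), (186, 18, 164, 138), (188, 18, 165, 144), (190, 19, 177, 144), (192, 18, 168, 143), (194, 15, 108, 147), (196, 7, 27, 163), (198, 175, 17, 180), (200, 175, 15, 192), (202, 175, 16, 191)]
306 [(168, 17, 130, 218), (170, 16, 128, 215), (172, 16, 130, 215), (174, 16, 132, 215), (176, 16, 127, 218), (178, 16, 131, 203), (180, 18, 138, 142), (182, 18, 162, 140), (184, 19, 180, 140), (186, 18, 175, 141), (188, 18, 171, 139), (190, 19, 174, 139), (192, 15, 114, 146), (194, 6, 26, 159), (196, 177, 15, 173), (198, 173, 17, 191), (200, 174, 14, 187), (202, 175, 16, 189)]
342 [(168, 16, 132, 214), (170, 16, 130, 212), (172, 17, 131, 205), (174, 16, 128, 205), (176, 17, 129, 207), (178, 16, 130, 215), (180, 17, 130, 215), (182, 16, 127, 186), (184, 17, 141, 134), (186, 18, 167, 131), (188, 18, 165, 142), (190, 18, 170, 141), (192, 18, 165, 142), (194, 14, 80, 141), (196, 177, 21, 134), (198, 176, 13, 162), (200, 175, 16, 187), (202, 177, 15, 186)]
346 [(168, 16, 129, 214), (170, 17, 134, 212), (172, 16, 129, 211), (174, 16, 128, 208), (176, 16, 128, 204), (178, 17, 129, 212), (180, 17, 130, 215), (182, 17, 128, 217), (184, 16, 129, 211), (186, 16, 127, 175), (188, 16, 130, 135), (190, 18, 142, 126), (192, 18, 156, 132), (194, 18, 156, 142), (196, 13, 70, 150), (198, 178, 19, 162), (200, 173, 17, 182), (202, 175, 16, 192)]
```

```bash
python3 - <<'E'
from h import *
from scipy.spatial.transform import Rotation as Rn
from scipy.optimize import least_squares
T=np.array([0.54142015,0.05385235,0.15399711]);R=Rn.from_rotvec([1.43254492,2.79559196,2.5e-4]).as_matrix()
w=load('w5');hsv=cv2.cvtColor(w['frame'],cv2.COLOR_BGR2HSV).astype(int)
def tool(u,v,tz):
    c,d=ray(w,u,v);c=R.T@(c-T);d=R.T@d;return ((c+d*(tz-c[2])/d[2])*1e3)[:2]
rim=[];disc=[]
for u in list(range(296,308))+list(range(338,350)):
    V=hsv[160:215,u,2];S=hsv[160:215,u,1]
    k=np.argmax(V<178); rim.append((u,160+k))
    j=np.argmax(S<60); disc.append((u,160+j))
for n,p,tz,rr in(('rim',rim,.069,26),('disc(top edge)',disc,.0052,32),('disc(bottom edge)',disc,.0152,32)):
    P=np.array([tool(*q,tz) for q in p])
    s=least_squares(lambda c:np.hypot(*(P-c).T)-rr,[0,0],loss='soft_l1',bounds=([-15,-15],[15,15]));print(n,s.x,np.abs(s.fun).mean())
E
```

```text
rim [ 4.78877575 -0.53747117] 0.7756404975401004
disc(top edge) [3.1766163  0.16354116] 0.16440231612601197
disc(bottom edge) [0.63037232 0.16651724] 0.16546745649843464
```

```bash
python3 -m crank '[[[0.08,0,0.4,0,0,0,-1],[0,0,0.5,0,0,0,-1],[0,0,0.2,0,0,0,-1],[0,0,0,0,0,0,-1],[0,0,0,0,0,0,-1]]]' 
for i in 1; do python3 -m crank '[[[0,0,0.06,0,0,0,-1],[0,0,0.06,0,0,0,-1],[0,0,0,0,0,0,-1]]]' ; done
```

```text
time: 9.62
tool_pos: [0.5404, 0.0554, 0.1264]
eef_rot: [1.432, 2.796, 0.0]
force: [0.5, 0.1, -3.7]
opening: 0.266
grasp_force: 59.6
time: 10.0
tool_pos: [0.5401, 0.0555, 0.1233]
eef_rot: [-1.432, -2.796, 0.0]
force: [-0.4, 0.1, -3.8]
opening: 0.272
grasp_force: 59.6
```

Foot is now at about 0.076. I'll step down about 0.75 mm at a time.

```bash
python3 -m crank '[[[0,0,0.03,0,0,0,-1],[0,0,0.03,0,0,0,-1],[0,0,0,0,0,0,-1]]]' | grep -E 'pos|force: \['
python3 -m crank '[[[0,0,0.03,0,0,0,-1],[0,0,0,0,0,0,-1]]]'  | grep -E 'pos|force: \['
python3 -m crank '[[[0,0,0.03,0,0,0,-1],[0,0,0,0,0,0,-1]]]'  | grep -E 'pos|force: \['
```

```text
tool_pos: [0.5401, 0.0555, 0.1217]
force: [1.0, -0.7, -4.7]
tool_pos: [0.5401, 0.0555, 0.121]
force: [-0.4, -0.2, -3.9]
tool_pos: [0.5401, 0.0555, 0.1203]
force: [-0.5, 0.6, -3.9]
```

```bash
for i in 1; do python3 -m crank '[[[0,0,0.03,0,0,0,-1],[0,0,0,0,0,0,-1]]]' | grep -E 'pos|force: \['
python3 -m crank '[[[0,0,0.03,0,0,0,-1],[0,0,0,0,0,0,-1]]]'  | grep -E 'pos|force: \['
python3 -m crank '[[[0,0,0.03,0,0,0,-1],[0,0,0,0,0,0,-1]]]'  | grep -E 'pos|force: \['; done
```

```text
tool_pos: [0.5401, 0.0555, 0.1195]
force: [-0.6, 0.2, -3.6]
tool_pos: [0.5401, 0.0555, 0.1187]
force: [-0.2, 0.2, -4.3]
tool_pos: [0.5402, 0.0555, 0.1181]
force: [0.7, 0.6, -3.4]
```

```bash
python3 -m crank '[[[0,0,0.03,0,0,0,-1],[0,0,0,0,0,0,-1]]]' | grep -E 'pos|force: \['
python3 -m crank '[[[0,0,0.03,0,0,0,-1],[0,0,0,0,0,0,-1]]]'  | grep -E 'pos|force: \['
```

```text
tool_pos: [0.5403, 0.0555, 0.1177]
force: [-0.5, 0.2, 1.2]
tool_pos: [0.5402, 0.0554, 0.1168]
force: [-1.3, 0.2, 3.7]
```

```bash
python3 -m crank '[[[0,0,0.02,0,0,0,-1],[0,0,0,0,0,0,-1]]]' | grep -E 'pos|force: \['
python3 -m crank '[[[0,0,0.02,0,0,0,-1],[0,0,0,0,0,0,-1]]]'  | grep -E 'pos|force: \['
python3 -c "
from h import *
print(r.observe()['force'],r.observe()['torque'])"
```

```text
tool_pos: [0.5402, 0.0554, 0.1162]
force: [-1.2, -0.9, 4.5]
tool_pos: [0.5401, 0.0554, 0.1156]
force: [-1.6, -0.7, 4.0]
[-1.63140023 -0.74296382  4.03735516] [-0.22550563  0.35507446 -0.02791744]
```

```bash
for i in 1; do python3 -m crank '[[[0,0,0.04,0,0,0,-1],[0,0,0,0,0,0,-1]]]' | grep -E 'pos|force: \['
python3 -m crank '[[[0,0,0.04,0,0,0,-1],[0,0,0,0,0,0,-1]]]'  | grep -E 'pos|force: \['; done
```

```text
tool_pos: [0.5401, 0.0554, 0.1144]
force: [-1.7, -1.1, 4.1]
tool_pos: [0.5401, 0.0554, 0.1135]
force: [-2.1, -1.1, 3.5]
```

```bash
for i in 1; do python3 -m crank '[[[0,-0.03,0.06,0,0,0,-1],[0,0,0.06,0,0,0,-1],[0,0,0,0,0,0,-1]]]' | grep -E 'pos|force: \['
python3 -m crank '[[[0,0,0.06,0,0,0,-1],[0,0,0.06,0,0,0,-1],[0,0,0,0,0,0,-1]]]'  | grep -E 'pos|force: \['; 
python3 -m crank '[[[0,0,0.06,0,0,0,-1],[0,0,0.06,0,0,0,-1],[0,0,0,0,0,0,-1]]]'  | grep -E 'pos|force: \['; done
```

```text
tool_pos: [0.5399, 0.0552, 0.1105]
force: [-1.1, 0.2, 4.1]
tool_pos: [0.5399, 0.0552, 0.1074]
force: [-0.5, 1.1, 2.8]
tool_pos: [0.5398, 0.0551, 0.1044]
force: [0.1, 1.1, 1.9]
```

```bash
python3 -m crank '[[[0,0,0.06,0,0,0,-1],[0,0,0.03,0,0,0,-1],[0,0,0,0,0,0,-1]]]' | grep -E 'pos|force: \['
python3 -m crank '[[[0,0,0.03,0,0,0,-1],[0,0,0.02,0,0,0,-1],[0,0,0,0,0,0,-1]]]'  | grep -E 'pos|force: \['; 
python3 -m crank '[[[0,0,0.02,0,0,0,-1],[0,0,0,0,0,0,-1]]]'  | grep -E 'pos|force: \['
```

```text
tool_pos: [0.5398, 0.0551, 0.1022]
force: [0.9, 3.2, 1.5]
tool_pos: [0.5397, 0.0551, 0.101]
force: [1.6, 2.1, 2.4]
tool_pos: [0.5398, 0.0551, 0.1006]
force: [2.1, 4.2, 2.2]
```

```bash
python3 -m crank '[[[0,0.02,0.02,0,0,0,-1],[0,0,0,0,0,0,-1]]]' | grep -E 'pos|force: \['
python3 -m crank '[[[0,0,0.02,0,0,0,-1],[0,0,0,0,0,0,-1]]]'  | grep -E 'pos|force: \['; 
python3 -m crank '[[[0,0,0.02,0,0,0,-1],[0,0,0,0,0,0,-1]]]'  | grep -E 'pos|force: \['
```

```text
tool_pos: [0.5398, 0.0552, 0.1001]
force: [0.8, 2.2, 4.3]
tool_pos: [0.5398, 0.0552, 0.1001]
force: [-0.5, 2.2, 7.6]
tool_pos: [0.5398, 0.0552, 0.1001]
force: [-0.5, 2.0, 10.9]
```

Fully home: the descent stopped at TCP 0.1001 (foot ≈ 0.053), and force built up only from there. Now winding.

```bash
cat > st.py <<'E'
from h import *
from scipy.spatial.transform import Rotation as Rn
s=r.observe();R=Rn.from_rotvec(s['eef_rot']).as_matrix()
print('t',s['time'].__round__(2),'heading',np.degrees(np.arctan2(R[1,0],R[0,0])).round(1),'pos',s['tool_pos'].round(4),'F',s['force'].round(1),'Ftool',(R.T@s['force']).round(1),'M',s['torque'].round(2),'grip',s['opening'],'q6',s['joint_pos'][5].round(3),'tau6',s['tau'][5].round(2))
E
python3 st.py
python3 -m crank '[[[0,0,-0.02,0,0,0.2,-1],[0,-0.005,0,0,0,0.4,-1],[0,-0.005,0,0,0,0.4,-1],[0,0,0,0,0,0,-1]]]' >/dev/null; python3 st.py
python3 -m crank '[[[0,-0.005,0,0,0,0.5,-1],[0,-0.005,0,0,0,0.5,-1],[0,0,0,0,0,0,-1]]]' >/dev/null; python3 st.py
```

```text
t 16.0 heading 125.8 pos [0.5398 0.0552 0.1001] F [-0.5  2.  10.9] Ftool [  1.9   0.8 -10.9] M [ 0.34  0.22 -0.05] grip 0.2735233262209157 q6 -0.728 tau6 -0.04
t 16.5 heading 115.9 pos [0.5392 0.0553 0.1001] F [-1.2  2.8  7.7] Ftool [ 3.   0.2 -7.7] M [0.46 0.14 0.25] grip 0.26954636120362985 q6 -0.555 tau6 0.3
t 16.88 heading 105.9 pos [0.5391 0.0552 0.1001] F [-0.7  2.7  7.9] Ftool [ 2.8  0.1 -7.9] M [0.48 0.06 0.19] grip 0.268479765685945 q6 -0.38 tau6 0.27
```

```bash

python3 -m crank '[[[0.02,-0.005,0,0,0,0.6,-1],[0,-0.005,0,0,0,0.7,-1],[0,-0.005,0,0,0,0.7,-1],[0,0,0,0,0,0,-1]]]' >/dev/null; python3 st.py
python3 -m crank '[[[0,-0.005,0,0,0,0.6,-1],[0,-0.005,0,0,0,0.7,-1],[0,-0.005,0,0,0,0.7,-1]]]' >/dev/null; python3 st.py
python3 - <<'E'
from h import *
s=snap('side','side6')
for n in('side0','side6'):
    f=load(n)['frame'];m=cv2.inRange(cv2.cvtColor(f,cv2.COLOR_BGR2HSV),(100,80,60),(115,255,255));m[:215]=0;m[290:]=0;m[:,:300]=0;m[:,362:]=0
    v,u=np.nonzero(m);print(n,u.min(),u.max(),v.min(),v.max(),v.mean())
E
```

```text
t 17.38 heading 85.8 pos [0.539  0.0552 0.1001] F [0.8 2.5 6.9] Ftool [ 2.5  0.6 -6.9] M [0.25 0.08 0.14] grip 0.2682050082938821 q6 -0.03 tau6 0.18
t 17.75 heading 65.8 pos [0.5388 0.0553 0.1001] F [0.8 2.1 7.1] Ftool [ 2.2 -0.1 -7.1] M [0.46 0.03 0.7 ] grip 0.2721390125347833 q6 0.321 tau6 0.08
side0 308 352 222 263 241.3691135734072
side6 307 352 217 258 236.24795081967213
```

```bash

python3 -m crank '[[[0,-0.005,0,0,0,0.6,-1],[0,-0.005,0,0,0,0.7,-1],[0,-0.005,0,0,0,0.7,-1],[0,0,0,0,0,0.6,-1],[0,0,0,0,0,0,-1]]]' >/dev/null; python3 st.py
python3 -m crank '[[[0,-0.005,0,0,0,0.4,-1],[0,0,0,0,0,0,-1]]]' >/dev/null; python3 st.py
python3 -m crank '[[[0,-0.005,0,0,0,0.3,-1],[0,0,0,0,0,0,-1]]]' >/dev/null; python3 st.py
```

```text
t 18.43 heading 39.8 pos [0.5387 0.0554 0.1001] F [1.1 0.9 6.6] Ftool [ 1.4  0.1 -6.6] M [ 0.32 -0.05  0.15] grip 0.2679810180149893 q6 0.773 tau6 0.23
t 18.68 heading 35.9 pos [0.5387 0.0554 0.1001] F [1.  1.5 6.1] Ftool [ 1.7 -0.7 -6.2] M [ 0.37 -0.04  0.26] grip 0.26743164965773575 q6 0.843 tau6 0.31
t 18.93 heading 32.9 pos [0.5387 0.0554 0.1001] F [1.1 1.  6.1] Ftool [ 1.5 -0.2 -6.1] M [ 0.37 -0.04  0.27] grip 0.2696282087055341 q6 0.895 tau6 0.38
```

```bash

for i in 1; do python3 -m crank '[[[0,0,0,0,0,0.15,-1],[0,0,0,0,0,0,-1]]]' >/dev/null; python3 st.py
python3 -m crank '[[[0,0,0,0,0,0.15,-1],[0,0,0,0,0,0,-1]]]' >/dev/null; python3 st.py
python3 -m crank '[[[0,0,0,0,0,0.15,-1],[0,0,0,0,0,0,-1]]]' >/dev/null; python3 st.py; done
python3 - <<'E'
from h import *
s=snap('side','side7')
for n in('side0','side6','side7'):
    f=load(n)['frame'];m=cv2.inRange(cv2.cvtColor(f,cv2.COLOR_BGR2HSV),(100,80,60),(115,255,255));m[:210]=0;m[290:]=0;m[:,:300]=0;m[:,362:]=0
    v,u=np.nonzero(m);print(n,u.min(),u.max(),v.min(),v.max(),v.mean())
s=load('side7')
for z in(.055,.07,.0717,.08,.085):print(z,proj(s,(.4917,.240,z+.035)))
E
```

```text
t 19.18 heading 31.4 pos [0.5386 0.0554 0.1001] F [0.8 0.9 7.3] Ftool [ 1.2 -0.3 -7.3] M [ 0.38 -0.02  0.51] grip 0.2723346978405123 q6 0.92 tau6 0.52
t 19.43 heading 29.9 pos [0.5386 0.0555 0.1001] F [1.8 1.5 6.9] Ftool [ 2.3 -0.4 -6.9] M [ 0.4  -0.01  0.51] grip 0.26943345276991637 q6 0.947 tau6 0.52
t 19.68 heading 28.4 pos [0.5387 0.0555 0.1001] F [1.  0.4 7.1] Ftool [ 1.1  0.2 -7.1] M [ 0.38 -0.03  0.54] grip 0.2687061575941951 q6 0.973 tau6 0.52
side0 308 352 222 263 241.3691135734072
side6 307 352 217 258 236.24795081967213
side7 307 352 213 255 232.625
0.055 [327.52067848 246.91465925]
0.07 [327.55228659 242.04512032]
0.0717 [327.55590231 241.48808294]
0.08 [327.57365477 238.75314328]
0.085 [327.5844292  237.09323802]
```

```bash

for i in 1; do python3 -m crank '[[[0,0,0,0,0,0.2,-1],[0,0,0,0,0,0,-1]]]' >/dev/null; python3 st.py
python3 -m crank '[[[0,0,0,0,0,0.2,-1],[0,0,0,0,0,0,-1]]]' >/dev/null; python3 st.py
python3 -m crank '[[[0,0,0,0,0,0.1,-1],[0,0,0,0,0,0,-1]]]' >/dev/null; python3 st.py; done
```

```text
t 19.98 heading 26.4 pos [0.5386 0.0555 0.1001] F [0.6 0.9 6.8] Ftool [ 0.9 -0.6 -6.8] M [ 0.44 -0.01  0.45] grip 0.2662401165591446 q6 1.008 tau6 0.48
t 20.23 heading 24.4 pos [0.5386 0.0555 0.1001] F [1.2 0.6 6.9] Ftool [ 1.3 -0.1 -6.9] M [ 0.45 -0.01  0.44] grip 0.26878591572869426 q6 1.043 tau6 0.48
t 20.48 heading 23.4 pos [0.5386 0.0555 0.1001] F [1.9 1.5 6.4] Ftool [ 2.4 -0.6 -6.4] M [ 0.47 -0.08  0.6 ] grip 0.2726681149830797 q6 1.06 tau6 0.56
```

```bash

for i in 1; do python3 -m crank '[[[0,0,0,0,0,0.1,-1],[0,0,0,0,0,0,-1]]]' >/dev/null; python3 st.py
python3 -m crank '[[[0,0,0,0,0,0.1,-1],[0,0,0,0,0,0,-1]]]' >/dev/null; python3 st.py; done
python3 - <<'E'
from h import *
s=snap('side','side8')
for n in('side0','side8'):
    f=load(n)['frame'];m=cv2.inRange(cv2.cvtColor(f,cv2.COLOR_BGR2HSV),(100,80,60),(115,255,255));m[:205]=0;m[290:]=0;m[:,:300]=0;m[:,362:]=0
    v,u=np.nonzero(m);print(n,u.min(),u.max(),v.min(),v.max(),v.mean())
E
```

```text
t 20.73 heading 22.5 pos [0.5386 0.0555 0.1001] F [1.2 0.7 6.1] Ftool [ 1.4 -0.2 -6.1] M [ 0.39 -0.01  0.54] grip 0.2719774531236262 q6 1.077 tau6 0.56
t 20.98 heading 21.5 pos [0.5386 0.0555 0.1001] F [1.  1.5 6.2] Ftool [ 1.5 -1.  -6.2] M [ 0.4  -0.04  0.59] grip 0.26998008170203514 q6 1.095 tau6 0.56
side0 308 352 222 263 241.3691135734072
side8 307 352 213 254 231.9189736664416
```

```bash

for i in 1; do python3 -m crank '[[[0,0,0,0,0,0.1,-1],[0,0,0,0,0,0,-1]]]' >/dev/null; python3 st.py
python3 -m crank '[[[0,0,0,0,0,0.1,-1],[0,0,0,0,0,0,-1]]]' >/dev/null; python3 st.py; done
```

```text
t 21.27 heading 20.5 pos [0.5386 0.0555 0.1001] F [0.9 1.1 7. ] Ftool [ 1.3 -0.7 -7. ] M [ 0.47 -0.04  0.57] grip 0.27090755364859587 q6 1.112 tau6 0.56
t 21.52 heading 19.5 pos [0.5386 0.0555 0.1001] F [0.2 1.  6.8] Ftool [ 0.5 -0.8 -6.8] M [ 0.47 -0.09  0.56] grip 0.2657853606656206 q6 1.13 tau6 0.56
```

```bash

for i in 1; do python3 -m crank '[[[0,0,0,0,0,0.1,-1],[0,0,0,0,0,0,-1]]]' >/dev/null; python3 st.py
python3 -m crank '[[[0,0,0,0,0,0.1,-1],[0,0,0,0,0,0,-1]]]' >/dev/null; python3 st.py; done
python3 - <<'E'
from h import *
s=snap('side','side9');w=snap('wrist','w9')
for n in('side0','side8','side9'):
    f=load(n)['frame'];m=cv2.inRange(cv2.cvtColor(f,cv2.COLOR_BGR2HSV),(100,80,60),(115,255,255));m[:205]=0;m[290:]=0;m[:,:300]=0;m[:,362:]=0
    v,u=np.nonzero(m);print(n,u.min(),u.max(),v.min(),v.max(),v.mean())
z=lambda f,k:cv2.resize(f,k,interpolation=cv2.INTER_CUBIC)
cv2.imwrite('pics/c9.png',np.hstack([z(s['frame'][185:305,285:375],(400,533)),z(w['frame'][40:340,202:427],(400,533))]))
E
```

```text
t 21.77 heading 18.5 pos [0.5386 0.0555 0.1001] F [2.3 0.5 6.2] Ftool [ 2.3  0.2 -6.2] M [ 0.44 -0.01  0.54] grip 0.2685643301878273 q6 1.147 tau6 0.56
t 22.02 heading 17.5 pos [0.5386 0.0555 0.1001] F [0.7 1.1 6.8] Ftool [ 1.  -0.9 -6.8] M [ 0.46 -0.1   0.64] grip 0.26808709698611166 q6 1.164 tau6 0.72
side0 308 352 222 263 241.3691135734072
side8 307 352 213 254 231.9189736664416
side9 307 352 212 254 231.56153328850033
```

View pics/c9.png

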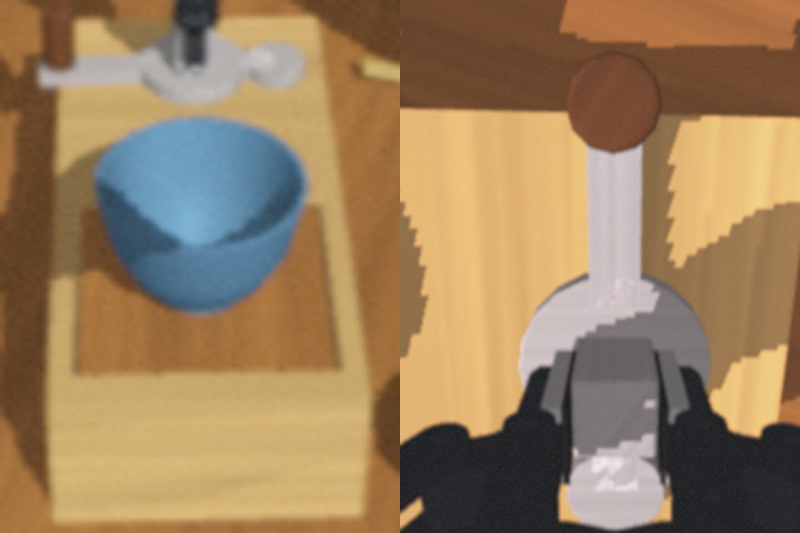

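The crop shows the platform board flush with the frame, the bowl upright, and the crank disc flat on the lift's top with its arm lying along it. Torque stepped from 0.56 to 0.72 in the last degree, so the stop is reached. I'll ease off, release and rise.

```bash

python3 -m crank '[[[0,0,-0.02,0,0,-0.1,-1],[0,0,0,0,0,0,-1],[0,0,0,0,0,0,1],[0,0,0,0,0,0,1],[0,0,0,0,0,0,1]]]' >/dev/null; python3 st.py
python3 -m crank '[[[0,0,0,0,0,0,1],[0,0,0,0,0,0,1],[0,0,0,0,0,0,1],[0,0,-0.2,0,0,0,1],[0,0,-0.5,0,0,0,1]]]' >/dev/null; python3 st.py
python3 -m crank '[[[0,0,-1,0,0,0,1],[0,0,-1,0,0,0,1],[0,0,-1,0,0,0,1],[0,0,-1,0,0,0,1],[0,0,-1,0,0,0,1]]]' >/dev/null
python3 -m crank '[[[0,0,0,0,0,0,1],[0,0,0,0,0,0,1],[0,0,0,0,0,0,1]]]' >/dev/null;python3 st.py
python3 - <<'E'
from h import *
s=snap('side','side10');w=snap('wrist','w10')
for n in('side9','side10'):
    f=load(n)['frame'];m=cv2.inRange(cv2.cvtColor(f,cv2.COLOR_BGR2HSV),(100,80,60),(115,255,255));m[:205]=0;m[290:]=0;m[:,:300]=0;m[:,362:]=0
    v,u=np.nonzero(m);print(n,u.min(),u.max(),v.min(),v.max(),v.mean())
z=lambda f,k:cv2.resize(f,k,interpolation=cv2.INTER_CUBIC)
cv2.imwrite('pics/c10.png',np.hstack([z(s['frame'][155:305,240:420],(400,333)),z(w['frame'],(400,333))]))
E
```

```text
t 22.75 heading 18.3 pos [0.5375 0.0559 0.0997] F [ 0.5 -0.2  1.1] Ftool [ 0.4  0.4 -1.1] M [0.02 0.01 0.03] grip 0.8956249973951492 q6 1.149 tau6 0.0
t 23.38 heading 18.3 pos [0.5378 0.056  0.1178] F [-0.4 -0.7  0.9] Ftool [-0.6  0.6 -0.9] M [ 0.03 -0.03  0.05] grip 1.0010059717587412 q6 1.149 tau6 0.0
t 24.38 heading 18.3 pos [0.5374 0.056  0.2415] F [ 0.1 -0.  -0.2] Ftool [0.1 0.  0.2] M [-0.01  0.04  0.01] grip 0.9920857977118519 q6 1.149 tau6 0.0
side9 307 352 212 254 231.56153328850033
side10 307 352 212 254 231.56758574310692
```

View pics/c10.png

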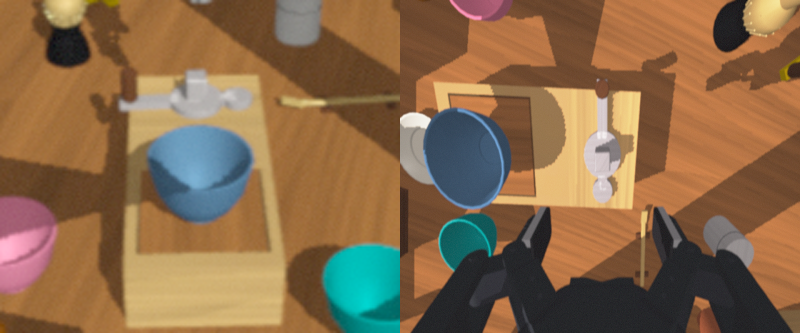

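The crank sits flat in the well, the platform is flush with the bowl upright on it, and the gripper is clear of everything.

```bash
python3 -c "
from bench import r
print(r.sign_off())"
```

```text
the job is handed in; nothing more can be done
None
```

I fitted the crank fully home on the spindle and wound it clockwise to the stop; the platform looks flush, with the bowl upright and the crank left seated, and I handed the job in at about 24.5 s (no verdict was returned).

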